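# Find the thread hand of a hardener pot and hold its cap off

## Robot

A 7-joint arm with a two-finger parallel gripper is mounted at the origin on a cart in front of the work surface, level with it; the furniture and walls round the work are solid. World frame = base frame: x ahead of the robot, y to its left, z up, the work surface at z = 0. Lengths are in mm, angles in degrees, forces in N, time in s.
With the tool pointing down it reaches from about 400 to 900 mm from the base axis. Payload 5.5 kg.
Tool frame: the origin (TCP) lies between the finger pads, 19 mm behind the fingertips; this is the grasp point; z points along the fingers, y is the line along which they close (so a half turn about z gives the same grasp; the last joint's range is limited). The gripper opens to 92 mm and grips with 3 to 60 N. Pads are 19 mm wide; open, the fingers measure 130 mm over their backs; the gripper's body (75 mm by 190 mm) begins 47 mm behind the grasp point.
Start: joints at [88.935, 28.699, -24.465, 88.831, 12.651, 65.22, -12.049], TCP at [180.788, -624.352, 245.529] pointing down, gripper open.
Joint ranges: [-164.97, 164.97], [-17.58, 116.51], [-87.97, 89.64], [11.32, 138.91], [-80.73, 260.73], [10.89, 115.49], [-147.41, 147.41]. Speed limits (degrees/s): [147.25, 147.25, 180, 180, 180, 180, 180].

## Interface

Orientations are given as [roll, pitch, yaw] about the fixed x, y, z axes, in that order (R = Rz(yaw) Ry(pitch) Rx(roll)).
In Python, from bench import env gives the robot as it stands.
- The arm moves only by the shell command python3 -m pendant 'ROWS' [OPENING] [FORCE]. ROWS is JSON, a list that holds one entry, the list of rows, each a list of 6 numbers: the shift along the tool's x, y, z scaled (see below), then the turn, a rotation vector about the tool's x, y, z scaled (see below). A call has 1 to 12 rows; each row is the pose to reach, as a shift and turn from the pose commanded when the call began, along the tool's axes at that moment; what a row does not reach only later rows make up. The controller multiplies each number of a shift by 400 mm and each number of a turn by 60 degrees. A row lasts 1/8 s, in which the tool goes at most 62.5 mm and 10.7 degrees, less where a joint would pass 70% of its speed; a pose out of reach is approached as far as the arm can. A call with a number of a shift or a turn outside -1 to 1 is refused whole. A call with a gripper value outside its range is refused whole. OPENING is the gripper's target within -1 to 1 (fully open at 1, half-way at 0, shut at -1), set as the call begins (- or left out, the last holds). The fingers move at their own pace and stop on an object; FORCE is the grip in N (left out, the last holds). Time passes only in rows, so rows that repeat a pose let the fingers close. It gives the time, the measured TCP pose, the force, the opening and the grip force at its end, in the units of the state.
- env.sense(): the state, without advancing time (a new reading comes with each control period).
- env.camera(name): name is "side" or "top"; returns (picture, depth): 400x640x3 uint8, red, green, blue; 400x640 float32, mm along the optical axis (not along the pixel's ray), 0 where there is no reading.
- env.get_calibration(name): a dict with "mtx" (3x3 intrinsics, pixels), "R" (3x3) and "t" (3): a world point X has camera coordinates R X + t. Camera axes: x right, y down, z forward; pixel columns grow to the right and rows downward; lengths in mm; the calibration is good to about 2 mm. A picture is of the moment at which its call begins. get_calibration takes no time and is no camera call.
- env.sign_off(): hands the job in; it is judged then, once.
Trained networks look in the newest picture that a camera, given by its name, has taken for a name from the list of things; names that differ only in an ending like _2 or _b are one class to them, and where a whole thing is asked for, a point or a joint stands for the part that bears it (a point fixed in the world has none). Each returns a list of dicts, best first, with "conf" (0 to 1); they miss things now and then, are a little off and sometimes report something else, mostly with a low value. They report only what shows in the picture. A call takes as long as a camera call. They do not tell look-alikes from the thing itself.
- env.look_for(label, camera): "rect" ([left, top, right, bottom] in pixels, round what is visible of it).
- env.place_of(label, camera): "point" ([row, column] in pixels: a listed point, or the origin of a listed thing).
The state is a dict: "time_s": time; "qpos": joint angles; "dq": joint speeds; "effort": joint torques, N m; "ee_pos": TCP position; "tool_rot": TCP orientation; "wrist_force": force on the tool from outside, world axes, zero at the start; "moment": the same for the moment, N m; "gripper_width": finger opening in mm; "gripper_force": force on a finger pad.
Only numpy, scipy, OpenCV 4.12 (cv2) and the standard library are available. Lean on these libraries where they do the work, as an engineer would, in place of code of your own. Each camera call takes 0.05 s, during which the arm holds its last target. There are 200 camera calls.

## Task

Open the hardener pot that is banded to the bench plate: its red cap may have a right-hand or a left-hand thread and nothing shows which, so try it gently one way and then the other, turn it the way that gives for about a quarter turn, and lift it straight up off the neck (a light pull shows whether it is free). The cap is thin, so hold it lightly (a grip of about 25 N, never over 40 N), and leave the things round the pot where they are. Finish while still holding the cap in the gripper, level and still, straight above the pot and about 10 cm higher than it sat.

Things in the scene. Friction and masses are not known exactly. Their poses are not given: they have to be found in the camera images.
- pot: Aluminium pot, 86 mm across, on a 130 x 130 x 12 mm plywood plate, fixed to the bench. Origin: centre of the plate's underside, at z = 0 on the pot's upright axis. Its shoulder slopes from 43 mm radius at height 66 mm to 26 mm radius at 80 mm; above it a collar of 22 mm radius up to 92 mm. A neck with two thread lugs, 120 mm high, is hidden under the cap.
- cap: Loose red round cap on the pot's neck, about 60 g: a skirt 56 mm across and 42 mm high, and on it a ribbed round grip 40 mm across and 28 mm high, to be held at any yaw. Origin: centre of its lower rim, 86 mm above the bench; z points up out of its top. Turned the right way it runs easily and level, lifts free from about 65 to 105 degrees (75 to 85 is good) and meets a stop near 110.
- cap_grip (a point): Point on the cap's axis 63 mm above its lower rim (149 mm above the bench): TCP height for a grip with the fingers straight down. Two-lug quick thread with a little play: turned the wrong way (may be either) the cap goes at most about 10 degrees and meets a hard stop, and the lightly held fingers slip round it. While locked it lifts only 1 to 2 mm, then holds fast.
- ink_pot: Small white ink pot, 36 mm across, 34 mm high, bystander. Origin: centre of its underside.
- shell_cup: Brown half eggshell, 48 mm across, 32 mm high, bystander. Origin: centre of its underside.
- sanding_block: Brown sanding block, 56 x 86 x 27 mm, bystander. Origin: centre of its underside.
- brush_mid: Thin paint brush with a light handle, 169 mm long, 9 mm thick, lying on the bench, bystander. Origin: centre of its underside.
Things that resemble listed ones, but are neither listed nor needed, are in the scene too. There is more than one size of the cap; the job needs the smaller. Leave any turquoise look-alike of the pot alone.

How it is judged (in metres and radians):
On the way, in this order (a step that is already met when the one before it is completed fails the run):
1. the cap, still down on the neck, has been turned at least 50 degrees from where it was locked (angle between the x axis of cap and the x axis of pot, either way round above 0.87 rad and z of cap in the frame of pot below 0.093 m), for 0.1 s.
2. the cap is held lifted clear above the pot (z of cap in the frame of pot above 0.145 m and angle between cap's own z axis and vertical below 0.35 rad and horizontal distance between cap and pot below 0.05 m and contact force between the fingers and cap above 1 N and contact force between cap and pot below 0.1 N), for 0.2 s.
At the end, for the whole second after the job is handed in: The cap is in the fingers, at least 59 mm higher than it sat, tilted less than 20 degrees, within 50 mm of the pot's axis, touching the pot nowhere, and still (under 0.03 m/s); the bystanders lie within 20 mm of where they were (all of step 2 and linear speed of cap below 0.03 m/s and distance of each of ink_pot, shell_cup, sanding_block, brush_mid from where it was at the start of the episode below 0.02 m); the arm keeps its last pose, push and grip.
It fails at once if the cap is squeezed: more than 130 N of finger contact in all (both fingers together, 65 N each) (contact force between the fingers and cap above 130 N).
It fails at once if a bystander is moved by more than 30 mm (distance of any of ink_pot, shell_cup, sanding_block, brush_mid from where it was at the start of the episode above 0.03 m).
It also fails if it takes over 42 s, if anything falls off the work surface, if the arm or the gripper's body presses on something with over 40 N, if the wrist force passes 120 N, or if a joint passes its speed limit or range.

## Working session

There is one attempt and no reset: what is moved stays moved. The work goes in short steps, Python scripts to look and compute and a shell command to move; the robot and the scene stay as the last step left them, time stands still between calls to the robot, and variables do not carry over. Pictures are saved under pics/ and viewed, at most 10 in all, crops included, and the job is handed in when it is done.

```bash
mkdir -p pics; ls
cat > h.py <<'E'
from bench import env
import numpy as np, cv2
def snap(c,f=None):
    p,d=env.camera(c)
    if f: cv2.imwrite('pics/'+f,p[:,:,::-1])
    return p,d
def world(c,r,col,depth):
    k=env.get_calibration(c); M=np.array(k['mtx']);R=np.array(k['R']);t=np.array(k['t'])
    return R.T@(np.linalg.inv(M)@np.array([col,r,1.])*depth-t)
def onplane(c,r,col,z):
    a=world(c,r,col,0.);b=world(c,r,col,1000.); return a+(b-a)*(z-a[2])/(b[2]-a[2])
E
python3 - <<'E'
from h import *
s=env.sense();print(s)
for c in('top','side'):
    snap(c,c+'1.png')
    for l in('pot','cap','cap_grip'):
        print(c,l,[(np.round(o['rect']),round(o['conf'],2)) for o in env.look_for(l,c)],[(np.round(o['point'],1),round(o['conf'],2)) for o in env.place_of(l,c)])
E
```

```text
pics
{'time_s': 0.0, 'qpos': array([ 88.93511553,  28.75565606, -24.45418416,  88.89285649,
        12.65280399,  65.21972406, -12.04946247]), 'dq': array([ 0.04131194, -0.13149586,  0.11057655,  0.06438869, -0.01507684,
       -0.02584555,  0.09029133]), 'effort': array([ 2.99078392e-04, -5.66590261e+01, -5.81608817e+00, -2.79111385e+01,
       -6.85823942e-02,  3.07082024e-02,  3.20815925e-04]), 'ee_pos': array([ 180.51443542, -623.72384821,  244.4493516 ]), 'tool_rot': array([-1.79885851e+02, -2.85640572e-03,  1.61499182e+01]), 'wrist_force': array([-0.40268994, -0.88768163, -0.67276626]), 'moment': array([-0.0180967 ,  0.01427459,  0.01948818]), 'gripper_force': 0.0, 'gripper_width': 91.818410627302}
top pot [(array([360., 174., 425., 231.]), 0.89), (array([248., 123., 319., 193.]), 0.85)] [(array([158.2, 284.8]), 0.95), (array([202.4, 392.9]), 0.88)]
top cap [(array([388., 180., 417., 212.]), 0.75), (array([376., 248., 415., 290.]), 0.63)] [(array([196. , 397.7]), 0.85), (array([266.3, 392.5]), 0.66)]
top cap_grip [(array([388., 181., 421., 212.]), 0.76), (array([380., 250., 419., 286.]), 0.66)] [(array([193.3, 402. ]), 0.59), (array([265.1, 401.5]), 0.59)]
side pot [(array([218., 199., 318., 279.]), 0.93), (array([297., 177., 352., 224.]), 0.86)] [(array([261.4, 269. ]), 0.93), (array([210.2, 325.7]), 0.9)]
side cap [(array([368., 170., 401., 217.]), 0.59), (array([309., 144., 335., 181.]), 0.56)] [(array([176.5, 324.3]), 0.88), (array([211.3, 381.8]), 0.84)]
side cap_grip [(array([313., 144., 335., 181.]), 0.83), (array([363., 170., 397., 216.]), 0.6)] [(array([150.2, 326. ]), 0.81), (array([176.3, 379.9]), 0.8)]
```

View pics/top1.png

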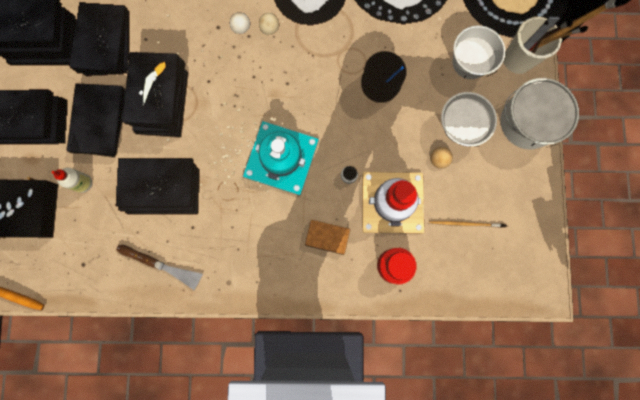

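View pics/side1.png

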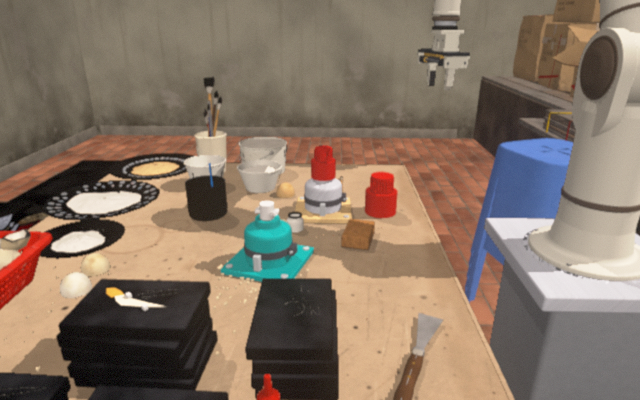

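Top view: the candidates are the red cap on the silver pot on plywood (top row 195, col 402; side 163, 322) and the larger loose red cap on the bench (top 265, 398; side 195, 381). The turquoise pot (top 155, 280) is the look-alike. The one on the silver pot fits: it is smaller and sits on the aluminium pot. I'll measure it and confirm in a crop.

```bash
python3 - <<'E'
from h import *
for c,(l,t,r,b),(prow,pcol) in (('top',(384,176,422,214),(202.4,392.9)),('side',(305,142,340,186),(210.2,325.7))):
    p,d=snap(c)
    cr=p[t-25:b+45,l-60:r+75]; cv2.imwrite(f'pics/crop_{c}.png',cv2.resize(cr,None,fx=3.4,fy=3.4,interpolation=2)[:,:,::-1])
    P=[]
    for y in range(t,b):
        for x in range(l,r):
            R,G,B=map(int,p[y,x])
            if R>90 and G<60 and B<60 and d[y,x]>0: P.append(world(c,y,x,d[y,x]))
    P=np.array(P); print(c,len(P),P.min(0).round(),P.max(0).round())
    for lo,hi in((152,160),(124,132),(130,150),(90,122)):
        q=P[(P[:,2]>lo)&(P[:,2]<hi)]
        if len(q): print(lo,hi,len(q),q.mean(0).round(1),q.min(0).round(),q.max(0).round())
    print('pot base',onplane(c,prow,pcol,0).round(1))
    for l,z in(('cap',86),('cap_grip',149),('ink_pot',0),('shell_cup',0),('sanding_block',0),('brush_mid',0)):
        print(l,[(onplane(c,*o['point'],z).round()[:2],round(o['conf'],2)) for o in env.place_of(l,c)[:3]])
E
python3 - <<'E'
import cv2,numpy as np
a,b=[cv2.imread(f'pics/crop_{c}.png') for c in('top','side')]
s=min(395/a.shape[1],395/b.shape[1])
a,b=[cv2.resize(i,(395,int(i.shape[0]*395/i.shape[1]))) for i in(a,b)]
h=max(len(a),len(b));o=np.zeros((h,795,3),np.uint8);o[:len(a),:395]=a;o[:len(b),400:]=b;cv2.imwrite('pics/crop.png',o)
E
```

```text
top 658 [ 494. -202.   94.] [ 547. -150.  161.]
152 160 346 [ 520.8 -177.1  156.1] [ 501. -196.  152.] [ 541. -157.  160.]
124 132 193 [ 515.6 -166.9  127.8] [ 495. -202.  124.] [ 547. -150.  132.]
130 150 73 [ 512.3 -167.4  137.7] [ 496. -201.  130.] [ 545. -152.  150.]
90 122 46 [ 508.7 -157.1  109.8] [ 494. -176.   94.] [ 532. -150.  121.]
pot base [ 521.8 -179.7    0. ]
cap [(array([ 523., -183.]), 0.83), (array([ 384., -164.]), 0.73)]
cap_grip [(array([ 517., -174.]), 0.91), (array([ 389., -174.]), 0.63)]
ink_pot [(array([577., -86.]), 0.55)]
shell_cup [(array([ 615., -273.]), 0.84)]
sanding_block [(array([450., -37.]), 0.6)]
brush_mid [(array([ 475., -339.]), 0.62)]
side 680 [ 497. -189.   89.] [ 549. -148.  159.]
152 160 86 [ 522.2 -168.8  156.4] [ 505. -189.  152.] [ 540. -156.  159.]
124 132 117 [ 522.3 -160.4  128.4] [ 498. -182.  124.] [ 549. -148.  132.]
130 150 167 [ 522.4 -163.5  139.1] [ 502. -180.  130.] [ 547. -152.  150.]
90 122 301 [ 521.9 -156.   106.6] [ 497. -169.   90.] [ 547. -148.  122.]
pot base [ 515.7 -189.3    0. ]
cap [(array([413.,  12.]), 0.95), (array([ 523., -167.]), 0.81), (array([599., -83.]), 0.3)]
cap_grip [(array([ 520., -168.]), 0.66), (array([412.,  -7.]), 0.59)]
ink_pot [(array([584., -95.]), 0.7), (array([ 530., -686.]), 0.36)]
shell_cup [(array([ 618., -298.]), 0.62)]
sanding_block [(array([446., -37.]), 0.84)]
brush_mid [(array([ 481., -376.]), 0.44)]
```

View pics/crop.png

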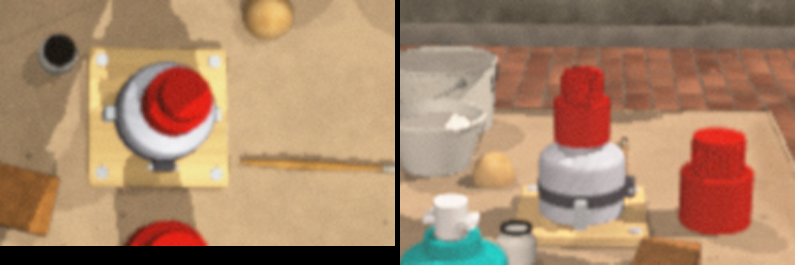

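The crop confirms it: the red two-step cap on the silver pot is the smaller one (skirt about 52 mm), and the larger cap beside it stays. Its axis is at about (521, -176.5), grip height 149.

```bash
python3 -m pendant '[[[0.12,-0.089,0,0,0,0],[0.24,-0.178,0,0,0,0],[0.36,-0.267,0,0,0,0],[0.48,-0.356,0,0,0,0],[0.6,-0.445,0,0,0,0],[0.72,-0.534,0,0,0,0],[0.84,-0.623,0,0,0,0],[0.96,-0.712,0,0,0,0],[0.96,-0.712,0,0,0,0]]]' 1 25; python3 -c "
from bench import env
s=env.sense();print(s['qpos'].round(1),s['ee_pos'],s['tool_rot'])"
```

```text
time_s: 2.52
ee_pos: [474.0, -238.2, 246.3]
tool_rot: [-180.0, -0.2, 16.7]
wrist_force: [-0.4, -1.6, 0.5]
gripper_width: 91.7
gripper_force: 0.0
[ 54.7  18.1 -37.  105.8  12.3  60.1 -60.3] [ 473.96271848 -238.162112    246.3064359 ] [-179.95487692   -0.18519722   16.72595752]
```

```bash
python3 -m pendant '[[[0.08,-0.057,0,0,0,0.16],[0.157,-0.114,0,0,0,0.32],[0.157,-0.114,0.04,0,0,0.48],[0.157,-0.114,0.08,0,0,0.64],[0.157,-0.114,0.11,0,0,0.8],[0.157,-0.114,0.11,0,0,0.96],[0.157,-0.114,0.11,0,0,0.96],[0.157,-0.114,0.11,0,0,0.96]]]'
python3 - <<'E'
from h import *
s=env.sense();print(s['qpos'].round(1),s['ee_pos'],s['tool_rot'])
p,d=snap('side'); q,e=snap('top')
a=cv2.resize(p[80:230,250:400],(395,395),interpolation=2);b=cv2.resize(q[130:280,320:470],(395,395),interpolation=2)
cv2.imwrite('pics/pre.png',np.hstack([a,b])[:,:,::-1])
E
```

```text
time_s: 3.52
ee_pos: [518.0, -183.3, 201.7]
tool_rot: [180.0, -0.0, -41.3]
wrist_force: [-0.1, 0.1, -0.1]
gripper_width: 91.9
gripper_force: 0.0
[  37.9   21.5  -26.1  105.9   11.3   55.2 -124.5] [ 518.02833257 -183.29061858  201.74072567] [ 1.79994917e+02 -2.78881746e-02 -4.13040066e+01]
```

View pics/pre.png

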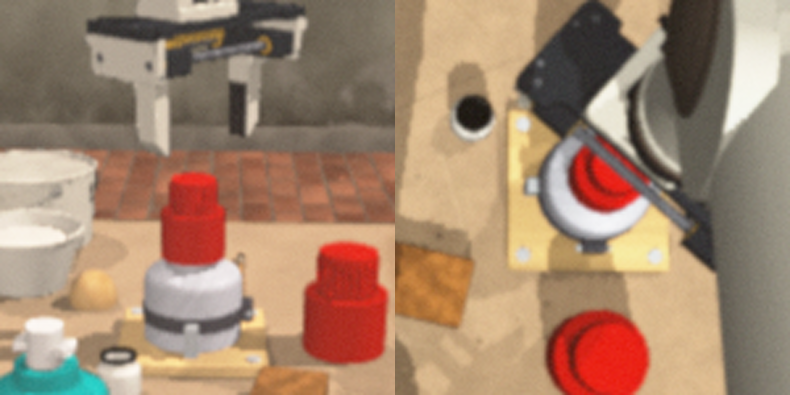

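The side view shows the gripper above the cap, with the cap clear of the fingers. Joint 7 is near its limit at this yaw, so I'll turn back 120° to centre it, shift to the axis and then descend.

```bash
python3 -m pendant '[[[-0.004,-0.0155,0,0,0,-0.17],[-0.004,-0.0155,0,0,0,-0.34],[-0.004,-0.0155,0,0,0,-0.51],[-0.004,-0.0155,0,0,0,-0.68],[-0.004,-0.0155,0,0,0,-0.85],[-0.004,-0.0155,0,0,0,-1],[-0.004,-0.0155,0,0,0,-1]]]'; python3 -m pendant '[[[0,0,0,0,0,-0.17],[0,0,0,0,0,-0.34],[0,0,0,0,0,-0.51],[0,0,0,0,0,-0.68],[0,0,0,0,0,-0.85],[0,0,0.03,0,0,-1],[0,0,0.06,0,0,-1],[0,0,0.06,0,0,-1]]]'; python3 -c "
from h import *
s=env.sense();print(s['qpos'].round(1),s['ee_pos'],s['tool_rot'])
p,d=snap('top');q,e=snap('side')
a=cv2.resize(q[80:230,250:400],(395,395),interpolation=2);b=cv2.resize(p[130:280,320:470],(395,395),interpolation=2)
cv2.imwrite('pics/pre2.png',np.hstack([a,b])[:,:,::-1])"
```

```text
time_s: 4.5
ee_pos: [520.9, -177.3, 201.6]
tool_rot: [-180.0, -0.0, 18.5]
wrist_force: [-0.2, -0.1, 0.2]
gripper_width: 91.5
gripper_force: 0.0
time_s: 5.5
ee_pos: [520.1, -177.0, 176.4]
tool_rot: [-179.9, -0.0, 78.3]
wrist_force: [0.5, 0.2, -0.3]
gripper_width: 92.0
gripper_force: 0.0
[ 54.9  29.9 -50.2 106.4  27.2  56.7 -18.7] [ 520.10967003 -176.97163648  176.44278655] [-1.79877070e+02 -2.45750991e-02  7.82997430e+01]
```

View pics/pre2.png

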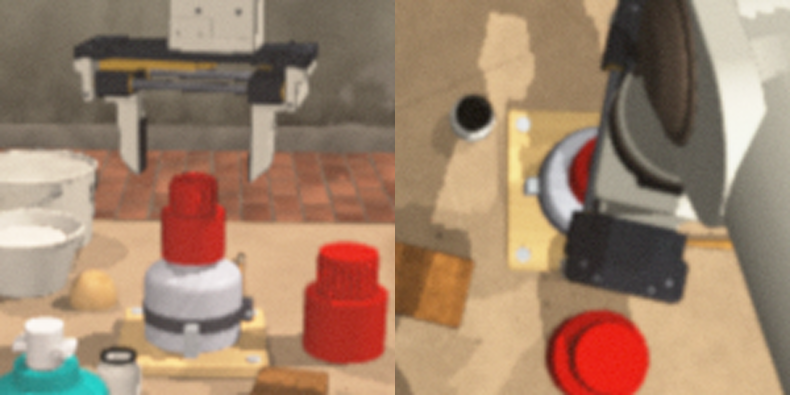

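The fingers straddle the cap centrally (crop column about 195, cap at 193). Descend and grip.

```bash
python3 -m pendant '[[[0,0,0.03,0,0,0],[0,0,0.063,0,0,0],[0,0,0.063,0,0,0],[0,0,0.063,0,0,0]]]'; python3 -m pendant '[[[0,0,0,0,0,0],[0,0,0,0,0,0],[0,0,0,0,0,0],[0,0,0,0,0,0],[0,0,0,0,0,0],[0,0,0,0,0,0],[0,0,0,0,0,0],[0,0,0,0,0,0]]]' -1 25; python3 -c "
from h import *
s=env.sense();print(s['moment'])"
```

```text
time_s: 6.1
ee_pos: [521.0, -176.8, 152.2]
tool_rot: [-180.0, -0.0, 78.6]
wrist_force: [-0.2, 0.5, 0.4]
gripper_width: 92.3
gripper_force: 0.0
time_s: 7.1
ee_pos: [521.7, -177.1, 152.6]
tool_rot: [179.9, -0.0, 78.5]
wrist_force: [2.8, -0.9, -0.2]
gripper_width: 39.6
gripper_force: 25.0
[-0.23019375 -0.79940049  0.02932218]
```

Gripped at 39.6 mm. Now a gentle try anticlockwise (seen from above), 18°.

```bash
python3 -m pendant '[[[0,0,0,0,0,-0.08],[0,0,0,0,0,-0.16],[0,0,0,0,0,-0.24],[0,0,0,0,0,-0.3],[0,0,0,0,0,-0.3],[0,0,0,0,0,-0.3]]]'; python3 -c "
from h import *
s=env.sense();print(s['moment'],s['qpos'].round(1))"
```

```text
time_s: 7.85
ee_pos: [522.2, -178.3, 152.8]
tool_rot: [179.8, 0.1, 96.4]
wrist_force: [4.2, -3.0, -0.3]
gripper_width: 39.4
gripper_force: 25.0
[-0.75084983 -1.35104523 -0.58629756] [ 56.5  33.4 -52.9 107.3  32.2  55.5  -4.5]
```

Mz of −0.59 N m resists the turn, so it has met the stop and slipped. Try the other way.

```bash
python3 -m pendant '[[[0,0,0,0,0,0.1],[0,0,0,0,0,0.2],[0,0,0,0,0,0.3],[0,0,0,0,0,0.4],[0,0,0,0,0,0.5],[0,0,0,0,0,0.6],[0,0,0,0,0,0.6]]]'; python3 -c "
from h import *
s=env.sense();print(s['moment'],s['qpos'].round(1))"
```

```text
time_s: 8.72
ee_pos: [521.4, -177.7, 152.6]
tool_rot: [179.9, 0.0, 60.5]
wrist_force: [3.9, -3.8, 0.0]
gripper_width: 39.5
gripper_force: 25.0
[-0.75652913 -0.91452535  0.0218274 ] [ 50.9  30.1 -44.7 107.5  26.2  53.1 -35.6]
```

It runs freely (Mz ≈ 0). Continue clockwise by 51°, then a light pull.

```bash
python3 -m pendant '[[[0,0,0,0,0,0.1],[0,0,0,0,0,0.2],[0,0,0,0,0,0.3],[0,0,0,0,0,0.4],[0,0,0,0,0,0.5],[0,0,0,0,0,0.6],[0,0,0,0,0,0.7],[0,0,0,0,0,0.8],[0,0,0,0,0,0.85],[0,0,0,0,0,0.85],[0,0,0,0,0,0.85]]]'; python3 -c "
from h import *
s=env.sense();print(s['moment'],s['qpos'].round(1))"; python3 -m pendant '[[[0,0,-0.005,0,0,0],[0,0,-0.01,0,0,0],[0,0,-0.015,0,0,0],[0,0,-0.015,0,0,0]]]'
```

```text
time_s: 10.1
ee_pos: [520.9, -176.6, 152.3]
tool_rot: [-180.0, 0.0, 9.7]
wrist_force: [1.2, -0.2, 2.4]
gripper_width: 39.2
gripper_force: 25.0
[-0.05240957 -0.40164765 -0.03705059] [ 42.4  26.8 -33.2 107.8  18.6  50.8 -80.2]
time_s: 10.6
ee_pos: [520.8, -176.7, 158.4]
tool_rot: [-180.0, 0.0, 9.6]
wrist_force: [1.6, 0.5, -0.9]
gripper_width: 39.2
gripper_force: 25.0
```

The cap came up 6 mm with no downward force, so it is free. Lift to 100 mm.

```bash
python3 -m pendant '[[[0,0,-0.025,0,0,0],[0,0,-0.05,0,0,0],[0,0,-0.075,0,0,0],[0,0,-0.1,0,0,0],[0,0,-0.125,0,0,0],[0,0,-0.15,0,0,0],[0,0,-0.175,0,0,0],[0,0,-0.2,0,0,0],[0,0,-0.22,0,0,0],[0,0,-0.235,0,0,0],[0,0,-0.235,0,0,0],[0,0,-0.235,0,0,0]]]'; python3 -m pendant '[[[0,0,0,0,0,0],[0,0,0,0,0,0],[0,0,0,0,0,0],[0,0,0,0,0,0]]]'; python3 -c "
from h import *
p,d=snap('side');q,e=snap('top')
a=cv2.resize(p[80:230,250:400],(395,395),interpolation=2);b=cv2.resize(q[130:280,320:470],(395,395),interpolation=2)
cv2.imwrite('pics/end.png',np.hstack([a,b])[:,:,::-1])"
```

```text
time_s: 12.1
ee_pos: [520.7, -177.0, 252.0]
tool_rot: [-180.0, 0.0, 9.5]
wrist_force: [0.1, 0.4, -0.7]
gripper_width: 39.6
gripper_force: 25.0
time_s: 12.6
ee_pos: [520.9, -177.0, 252.3]
tool_rot: [-180.0, 0.0, 9.5]
wrist_force: [0.4, 0.8, 0.0]
gripper_width: 39.7
gripper_force: 25.0
```

View pics/end.png

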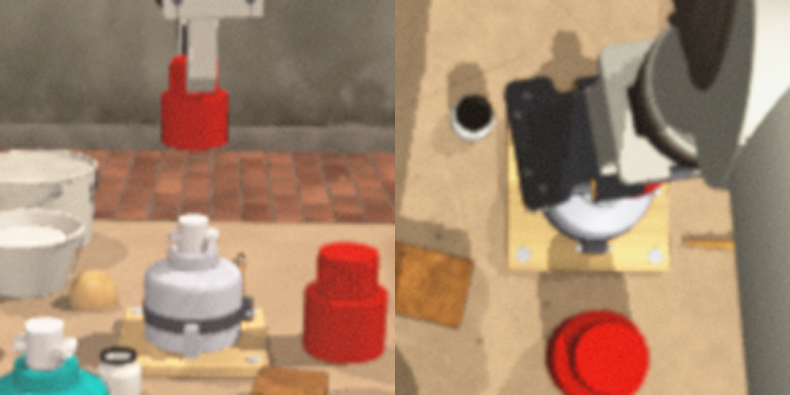

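The cap is held level at crop (117, 195), straight above the bare neck at (220, 193), and the bystanders have not moved.

```bash
python3 -c "
from bench import env
print(env.sign_off())"
```

```text
the job is handed in; nothing more can be done
None
```

The job is handed in: the cap had a left-hand thread, so I turned it clockwise about 80°, and it is held level and still about 100 mm above where it sat, with the bystanders in view unmoved (no verdict came back).

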